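# Set the overload relay's dial and reset it

## Robot

A 6-joint arm with a two-finger parallel gripper is mounted at the origin on the work surface. World frame = base frame: x ahead of the robot, y to its left, z up, the work surface at z = 0. Lengths are in m, angles in rad, forces in N, time in s.
With the tool pointing down it reaches from about 0.3 to 0.875 m from the base axis. Payload 6.4 kg.
Tool frame: the origin (TCP) lies between the finger pads; the fingertips stand 11 mm ahead of it and the grasp point (between the pads) lies 8 mm behind it (ctrl.tcp_to_tips is the y of the fingertips in the tool frame, in m); y points along the fingers, x is the direction in which the jaws open and shut, and the axes are right-handed (so a half turn about y gives the same grasp; the last joint's range is limited). The gripper opens to 85 mm and grips with 20 to 120 N. Pads are 22 mm wide; open, the fingers measure 114 mm over their backs; the gripper's body (76 mm by 85 mm) begins 54 mm behind the grasp point. The pads swing forward as they close: fully open they stand 13 mm farther back than shut.
Start: joints at [-1.43, 0.181, 1.607, -0, 1.354, -0.206], TCP at [0.195, -0.541, 0.242] pointing down, gripper open.
Joint ranges: [-2.99, 2.99], [-0.89, 2.07], [0.3, 2.58], [-1.14, 4.28], [0, 2.63], [-3.12, 3.12]. Speed limits (rad/s): [2.57, 2.57, 3.01, 3.14, 3.14, 3.14].

## Interface

Orientations are given as a unit quaternion [w, x, y, z].
In Python, from bench import ctrl gives the robot as it stands.
- The arm moves only by the tool apply_moves, never from a script. Its argument "plan" is text: rows parted by semicolons, each of 7 numbers parted by spaces: the shift along the tool's x, y, z each as a share of 0.05 m, from -1 to 1, then the turn, a rotation vector about the tool's x, y, z each as a share of 0.12 rad, from -1 to 1, then the opening, from 0 (shut) to 1 (fully open). In form: dx dy dz wx wy wz claw; .... A call has exactly 5 rows; each row shifts and turns the commanded pose from where the row before left it, along the tool's axes as they then stand; what a row does not reach is not made up. A row lasts 1/10 s, in which the tool goes at most 50 mm and 8.59 degrees, less where a joint would pass 70% of its speed; a pose out of reach is approached as far as the arm can. A call with a number of a shift or a turn outside -1 to 1 is refused whole. A call with a gripper value outside its range is refused whole. The fingers move at their own pace and stop on an object; the grip force is fixed at half the most. Time passes only in rows, so rows that do not move let the fingers close, or fill a call up. It gives the time, the measured TCP pose, the force and the opening at its end, in the units of the state.
- ctrl.get_obs(): the state, without advancing time (a new reading comes with each control period).
- ctrl.camera(name): name is "scene" or "top" or "wrist"; returns the picture (400x640x3 uint8, red, green, blue); there is no depth.
- ctrl.get_calibration(name): a dict with "intrinsics" (3x3 intrinsics, pixels), "k1" (the pictures are not rectified: a ray, as slopes to the right and down, at radius r is drawn at 1 + k1 r^2 times it, then the intrinsics apply), "R" (3x3) and "t" (3): a world point X has camera coordinates R X + t. Camera axes: x right, y down, z forward; pixel columns grow to the right and rows downward; lengths in m; the calibration is good to about 2 mm. A picture is of the moment at which its call begins: read the wrist's pose just before it. get_calibration takes no time and is no camera call; for the wrist camera it gives the pose at the moment of the call.
- ctrl.hand_in(): hands the job in, once; it reports no verdict.
Trained networks look in the newest picture that a camera, given by its name, has taken for a name from the list of things; names that differ only in an ending like _2 or _b are one class to them, and where a whole thing is asked for, a point or a joint stands for the part that bears it (a point fixed in the world has none). Each returns a list of dicts, best first, with "score" (0 to 1); they miss things now and then, are a little off and sometimes report something else, mostly with a low value. They report only what shows in the picture. A call takes as long as a camera call.
- ctrl.recognise(camera, target): "point" ([x, y, z] in m, in world coordinates, good to about 4 mm: the middle of the surface that is visible of it).
The state is a dict: "time_s": time; "q": joint angles; "dq": joint speeds; "joint_efforts": joint torques, N m; "eef_pos": TCP position; "eef_rot": TCP orientation; "wrist_force": force on the tool from outside, world axes, zero at the start; "torque": the same for the moment, N m; "opening": opening from 0.0 (shut) to 1.0 (fully open).
Only numpy, scipy, OpenCV 4.12 (cv2) and the standard library are available. Lean on these libraries where they do the work, as an engineer would, in place of code of your own. Each camera call takes 0.05 s, during which the arm holds its last target.

## Task

On the grey relay case, push the round dial round by its upright steel stub, gently and with the outside of the closed fingers (never with the stub between them), until the dial's white index mark lines up with the one long line of the scale around it. Then press the reset button beside the scale all the way down with a fingertip and let it spring back, leaving the dial on the line. Pick nothing up and leave the loose things standing on the two cases where they are.

Things in the scene. Friction and masses are not known exactly. Their poses are not given: they have to be found in the camera images.
- relay: The relay: a grey sheet-steel case, 200 (its x) by 300 (its y) mm and 90 mm high, lying flat and fixed to the bench; origin under its centre. On its cover: the dial with its scale 45 mm to +y of the centre, the reset button 100 mm to -y and 50 mm to -x, a loose fuse behind the button. It stands left or right of the middle, a little turned.
- plain_case: A plain grey case without a dial, 200 x 240 mm and 90 mm high, fixed, on the other side from the relay; origin under its centre. Not used.
- dial_axis (a point): Point on the dial's vertical turning axis, at the height of the dial's flat top, 105 mm above the bench. The dial is a black disc of 120 mm diameter with a 22 mm steel cap, 3 mm high, in its middle.
- index (a point): The outer end, on the dial's rim 60 mm from the axis, of the white index mark (36 mm long, 6 mm wide, radial) on the dial's top. Turns with the dial.
- long_line (a point): Inner end of the scale's long line, 60 mm from the dial's axis at the dial's rim: where the index has to come to (12 mm lower than the index). The scale is a flat, fixed aluminium ring round the dial, to 94 mm from the axis, 92 mm above the bench, with 18 black radial lines 20 degrees apart: 17 are 12 mm long, this one is 32 mm long and 6 mm wide.
- stub (a point): Centre (half-way up) of the upright round steel stub on the dial, 16 mm in diameter, standing 24 mm above the dial's top (from 105 to 129 mm above the bench), 42 mm from the axis, exactly opposite the index mark. Pushing it sideways turns the dial, either way and without end stops; the dial is stiff (3 to 4 N at the stub) and stays where it is left.
- dial: The dial itself, with its stub; origin on its axis, 15 mm below its flat top. Its x axis points from the axis to the index mark, z up.
- reset_button_top (a point): Centre of the top of the reset button, a black round push button of 28 mm diameter in a dark square housing on the relay's cover, about 153 mm from the dial's axis. It is pressed straight down 6 mm against a spring (about 5 N fully down) and comes back up by itself.
- reset_button (a joint): Travel of the reset button, m: 0 up, 0.006 fully down.
- fuse: Loose white ceramic fuse, 28 mm in diameter, 44 mm high, standing upright on the relay's cover about 105 mm behind (+x of) the reset button; origin under its centre. To be left alone.
- contactor: Loose black and cream contactor block, 60 x 50 x 60 mm, on the plain case; origin under its centre. To be left alone.
- bushing: Loose brass flanged bushing, 44 mm in diameter, 50 mm high, standing on the plain case; origin under its centre. To be left alone.

How it is judged:
On the way, in this order (a step that is already met when the one before it is completed fails the run):
1. the dial rests with its index on the long line (horizontal distance between index and long_line below 0.005 m and angular speed of dial below 0.05 rad/s), for 0.2 s.
2. the reset button is pressed down with the dial on the line (horizontal distance between index and long_line below 0.005 m and value of joint reset_button above 0.0045 m), for 0.05 s.
At the end, for the whole second after the job is handed in: The index point is within 5 mm of the long line's inner end, seen from above (just under 5 degrees), the dial is at rest, and the reset button, pressed at least 4.5 mm down after the dial was set, is up again (within 1.5 mm) (all of step 1 and value of joint reset_button below 0.0015 m); the robot touches nothing.
It fails at once if the stub is taken between the fingers (horizontal distance between the grasp point and stub below 0.009 m and distance between the grasp point and stub below 0.024 m).
It fails at once if the dial is pushed harder than 30 N (contact force between the fingers and dial above 30 N).
It fails at once if one of the loose things standing on the cases is moved more than 20 mm or lifted (distance of any of fuse, contactor, bushing from where it was at the start of the episode above 0.02 m).
It also fails if it takes over 54 s, if anything falls off the work surface, if the arm or the gripper's body presses on something with over 40 N, if the wrist force passes 120 N, or if a joint passes its speed limit or range.

## Working session

There is one attempt and no reset: what is moved stays moved. The work goes in short steps, Python scripts to look and compute and a tool call to move; the robot and the scene stay as the last step left them, time stands still between calls to the robot, and variables do not carry over. Pictures are saved under pics/ and viewed, and the job is handed in when it is done.

Besides the shell and the picture viewer there is one more tool, called after "Emit:" as name(argument=value, ...), one argument or row to a line, values as JSON. apply_moves: Moves the arm, as the interface text tells. Shift numbers are shares of 0.05 m and turn numbers shares of 0.12 rad, none past 1 either way. Its arguments: {"type":"object","properties":{"plan":{"type":"string"}},"required":["plan"]}

```bash
ls; mkdir -p pics; python3 - <<'E'
from bench import ctrl
import cv2,numpy as np
o=ctrl.get_obs();print({k:np.round(v,3) for k,v in o.items()}, ctrl.tcp_to_tips)
for c in ("scene","top"):
    im=ctrl.camera(c);cv2.imwrite(f"pics/{c}0.png",im[:,:,::-1])
    k=ctrl.get_calibration(c);print(c,k)
    for n in ("dial_axis","index","long_line","stub","reset_button_top","fuse","relay","contactor","bushing"):
        r=ctrl.recognise(c,n);print(n,[(np.round(a["point"],4),round(a["score"],2)) for a in r[:2]])
E
```

```text
pics
{'time_s': np.float64(0.0), 'q': array([-1.43 ,  0.182,  1.608, -0.   ,  1.354, -0.206]), 'dq': array([-0.001, -0.001,  0.   ,  0.   ,  0.001,  0.001]), 'joint_efforts': array([-0.0000e+00, -4.4487e+01, -3.5133e+01, -0.0000e+00,  9.0000e-03,
        0.0000e+00]), 'eef_pos': array([ 0.195, -0.54 ,  0.241]), 'eef_rot': array([ 0.579, -0.578,  0.407, -0.406]), 'wrist_force': array([-0.067,  0.13 , -0.214]), 'torque': array([-0.042, -0.018, -0.002]), 'opening': np.float64(1.001)} 0.011
scene {'intrinsics': array([[422.78299817,   0.        , 314.7288087 ],
       [  0.        , 422.78299817, 197.75222607],
       [  0.        ,   0.        ,   1.        ]]), 'k1': -0.04642445577281848, 'R': array([[ 0.28993514,  0.95688941, -0.01732811],
       [ 0.61398097, -0.19986256, -0.76359827],
       [-0.73414234,  0.21075484, -0.64545907]]), 't': array([-0.13310485, -0.29808171,  1.34629457])}
dial_axis [(array([0.552 , 0.1921, 0.0892]), 0.86)]
index [(array([0.5028, 0.2563, 0.1065]), 0.67)]
long_line [(array([0.5213, 0.2409, 0.0943]), 0.71), (array([0.5017, 0.2611, 0.1087]), 0.71)]
stub [(
[... 512 characters left out ...]
]), 'k1': -0.03713199498929961, 'R': array([[ 0.01917369, -0.99975234, -0.01129724],
       [-0.9866293 , -0.01709048, -0.16208188],
       [ 0.16184866,  0.01425389, -0.98671264]]), 't': array([-0.01438229,  0.57218877,  1.10342115])}
dial_axis [(array([0.4998, 0.2153, 0.0903]), 0.89)]
index [(array([0.4915, 0.2627, 0.1093]), 0.59)]
long_line [(array([0.4861, 0.2583, 0.0878]), 0.86)]
stub [(array([0.4938, 0.2595, 0.1036]), 0.8)]
reset_button_top [(array([0.4763, 0.1062, 0.1113]), 0.41)]
fuse [(array([0.5846, 0.1292, 0.1186]), 0.57), (array([ 0.5426, -0.1337,  0.1159]), 0.41)]
relay []
contactor [(array([ 0.5287, -0.2649,  0.1471]), 0.63)]
bushing [(array([ 0.544 , -0.1321,  0.12  ]), 0.73)]
```

View pics/scene0.png

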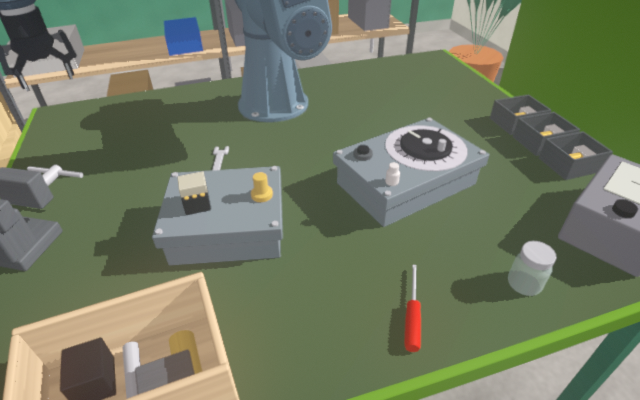

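View pics/top0.png

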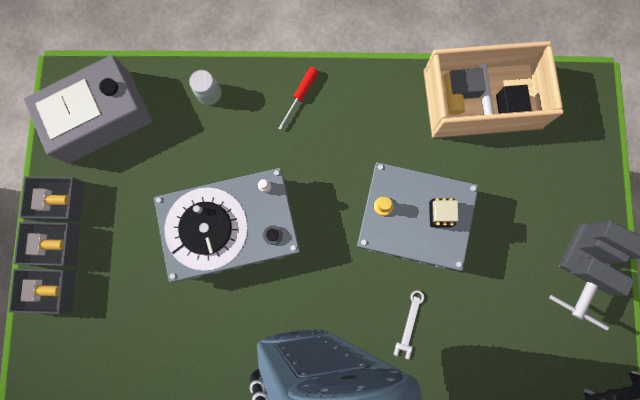

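```bash
python3 - <<'E'
import cv2
a=cv2.imread("pics/top0.png")[80:230,140:320];cv2.imwrite("pics/top0z.png",cv2.resize(a,None,fx=4,fy=4,interpolation=2)[:600,:])
a=cv2.imread("pics/scene0.png")[150:300,320:520];cv2.imwrite("pics/scene0z.png",cv2.resize(a,None,fx=4,fy=4,interpolation=2))
E
```

```text
(no output)
```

View pics/top0z.png

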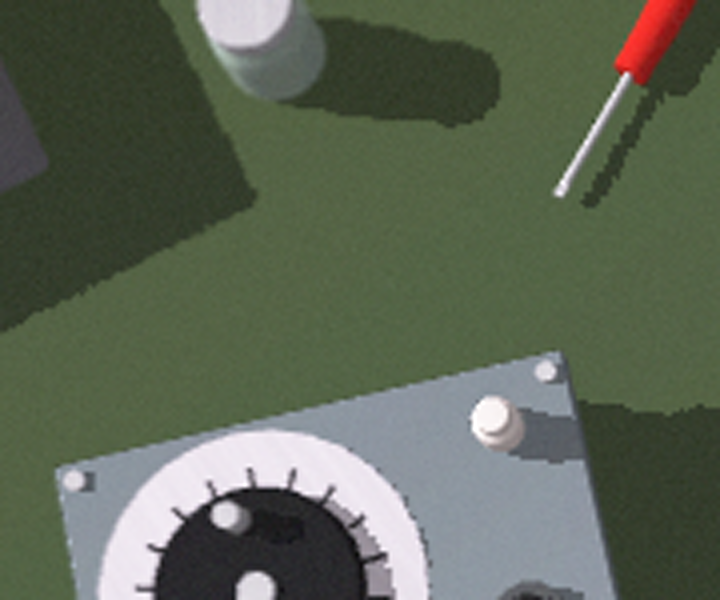

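View pics/scene0z.png

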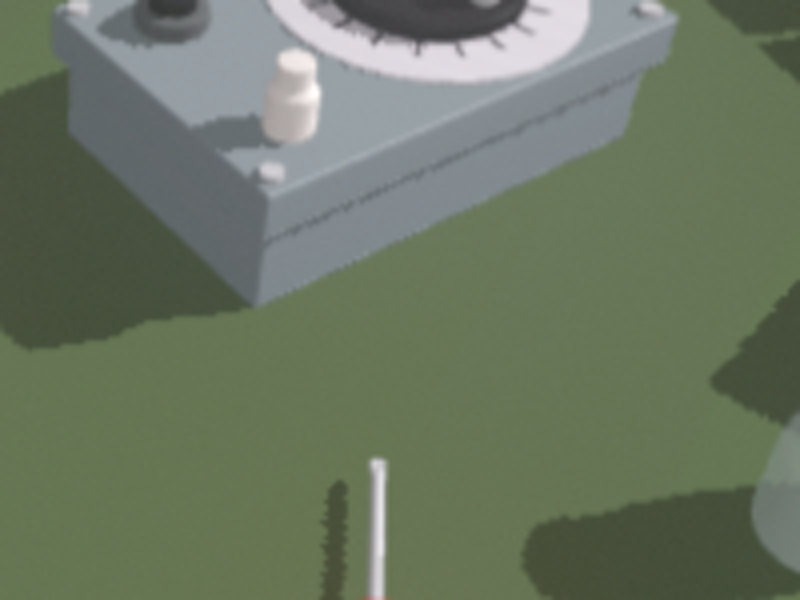

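The relay is on the left (top picture: dial at about (204,228), stub (196,209), index mark pointing down-right to (211,252), button (272,235), fuse (264,185)). I'll zoom in on the dial to find the long line.

```bash
python3 - <<'E'
import cv2
a=cv2.imread("pics/top0.png")[170:290,150:310];cv2.imwrite("pics/t1.png",cv2.resize(a,None,fx=5,fy=5,interpolation=2))
a=cv2.imread("pics/scene0.png")[110:210,340:500];cv2.imwrite("pics/s1.png",cv2.resize(a,None,fx=5,fy=5,interpolation=2))
E
```

```text
(no output)
```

View pics/t1.png

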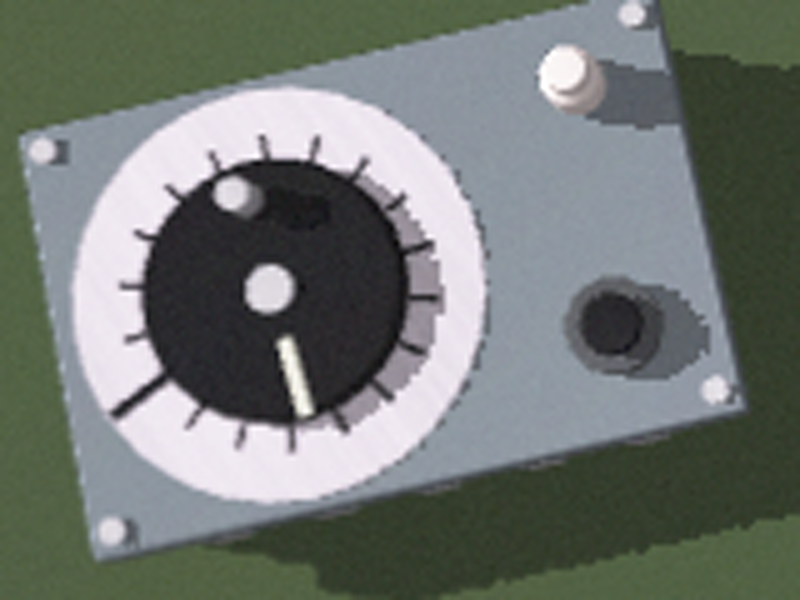

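View pics/s1.png

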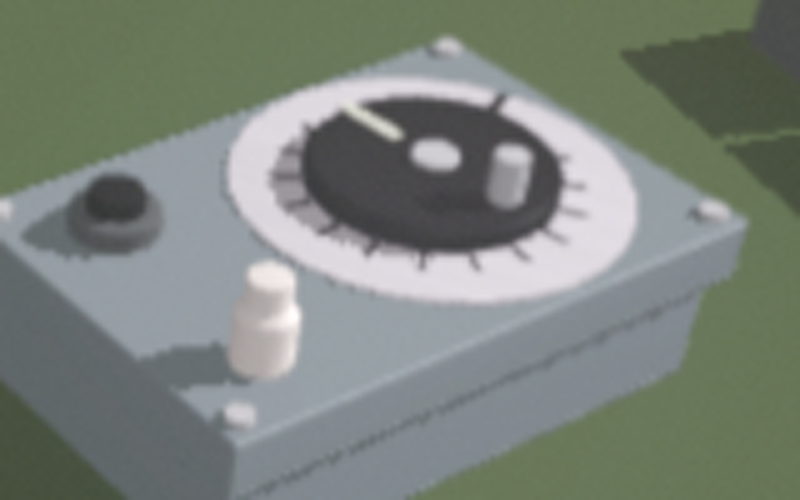

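```bash
cat > h.py <<'E'
import numpy as np
def ray(k,px):
    K=np.array(k["intrinsics"]);d=np.array([(px[0]-K[0,2])/K[0,0],(px[1]-K[1,2])/K[1,1]])
    u=d.copy()
    for _ in range(20): u=d/(1+k["k1"]*(u@u))
    R=np.array(k["R"]);t=np.array(k["t"])
    return -R.T@t, R.T@np.array([u[0],u[1],1])
def plane(k,px,z):
    c,v=ray(k,px);return c+v*(z-c[2])/v[2]
def tri(rs):
    A=0;b=0
    for c,v in rs:
        v=v/np.linalg.norm(v);P=np.eye(3)-np.outer(v,v);A=A+P;b=b+P@c
    x=np.linalg.solve(A,b);return x,[np.linalg.norm((np.eye(3)-np.outer(v,v)/(v@v))@(x-c)) for c,v in rs]
def proj(k,X):
    p=np.array(k["R"])@X+k["t"];u=p[:2]/p[2];u=u*(1+k["k1"]*(u@u));K=k["intrinsics"];return np.array([K[0,0]*u[0]+K[0,2],K[1,1]*u[1]+K[1,2]])
E
python3 - <<'E'
from bench import ctrl
from h import *
T=ctrl.get_calibration("top");S=ctrl.get_calibration("scene")
np.set_printoptions(precision=4,suppress=True)
pt=dict(cap=((269,289),(436,155),.108),idx=((305,416),(345,105),.105),idxin=((284,338),(402,138),.105),llin=((168,377),(493,108),.092),llout=((115,415),(505,95),.092),stub=((233,192),(513,155),.129),btn=((610,322),(115,190),None),fuse=((569,68),(270,276),.134))
f=lambda u,a,b:((u[0]+.5)/5-.5+a,(u[1]+.5)/5-.5+b)
for n,(a,b,z) in pt.items():
    a=f(a,150,170);b=f(b,340,110)
    x,r=tri([ray(T,a),ray(S,b)]);print(n,x,np.round(r,4),*( [plane(T,a,z)[:2],plane(S,b,z)[:2]] if z else []))
E
```

```text
cap [0.4906 0.2618 0.1081] [0.0008 0.0008] [0.4903 0.2611] [0.4905 0.2628]
idx [0.4349 0.2433 0.1062] [0.001 0.001] [0.4346 0.2426] [0.4332 0.2454]
idxin [0.4694 0.2551 0.1058] [0.0015 0.0015] [0.4689 0.2539] [0.4683 0.2575]
llin [0.4526 0.3101 0.1014] [0.0044 0.0044] [0.4513 0.3087] [0.4394 0.3245]
llout [0.4342 0.332  0.0947] [0.0013 0.0013] [0.4338 0.3316] [0.4303 0.3363]
stub [0.5309 0.2745 0.13  ] [0.0008 0.0008] [0.5306 0.274 ] [0.5295 0.2763]
btn [0.4781 0.1081 0.1128] [0.0002 0.0002]
fuse [0.5878 0.1287 0.1357] [0.0015 0.0015] [0.5876 0.1275] [0.5859 0.1315]
```

```bash
python3 - <<'E'
from bench import ctrl
from h import *
import cv2
from scipy.spatial.transform import Rotation as R
np.set_printoptions(precision=4,suppress=True)
o=ctrl.get_obs();q=o["eef_rot"];M=R.from_quat(np.r_[q[1:],q[0]]).as_matrix();print(o["time_s"],M)
cv2.imwrite("pics/w0.png",ctrl.camera("wrist")[:,:,::-1])
k=ctrl.get_calibration("wrist");c=-k["R"].T@k["t"];print(M.T@(c-o["eef_pos"]),(k["R"]@M))
E
```

```text
1.0 [[ 0.3399  0.      0.9405]
 [-0.9405 -0.      0.3399]
 [ 0.     -1.      0.    ]]
[-0.0007 -0.1318  0.0651] [[ 1.     -0.     -0.0002]
 [-0.0002 -0.2572 -0.9664]
 [-0.      0.9664 -0.2572]]
```

View pics/w0.png

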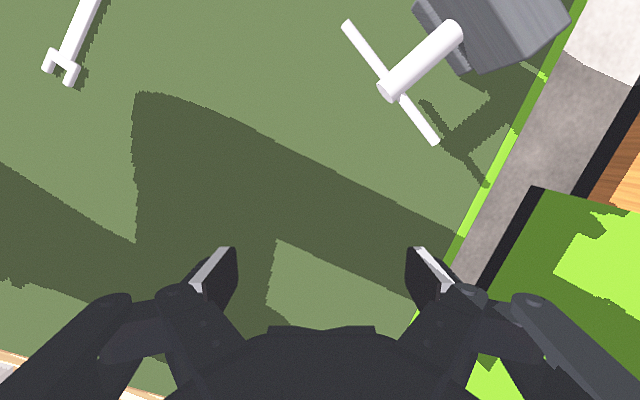

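Emit:
apply_moves(
  plan="-0.69 0 0.59 0 0 0 0;-0.69 0 0.59 0 0 0 0;-0.69 0 0.59 0 0 0 0;-0.69 0 0.59 0 0 0 0;-0.69 0 0.59 0 0 0 0",
)

```text
time_s: 1.55
eef_pos: [0.2758, -0.3268, 0.2423]
eef_rot: [-0.579, 0.579, -0.406, 0.407]
wrist_force: [1.2, -0.4, 0.9]
opening: 0.139
```

Emit:
apply_moves(
  plan="-0.69 0 0.59 0 0 0 0;-0.69 0 0.59 0 0 0 0;-0.69 0 0.59 0 0 0 0;-0.69 0 0.59 0 0 0 0;-0.69 0 0.59 0 0 0 0",
)

```text
time_s: 2.05
eef_pos: [0.356, -0.1144, 0.2427]
eef_rot: [0.579, -0.579, 0.406, -0.407]
wrist_force: [1.7, -0.1, -0.1]
opening: 0.002
```

Emit:
apply_moves(
  plan="-0.69 0 0.59 0 0 0 0;-0.69 0 0.59 0 0 0 0;-0.69 0 0.59 0 0 0 0;-0.69 0 0.59 0 0 0 0;-0.69 0 0.59 0 0 0 0",
)

```text
time_s: 2.55
eef_pos: [0.4361, 0.0984, 0.2427]
eef_rot: [0.579, -0.579, 0.406, -0.407]
wrist_force: [1.5, -1.3, 0.5]
opening: 0.0
```

Emit:
apply_moves(
  plan="-0.69 0 0.59 0 0 0 0;-0.69 0 0.59 0 0 0 0;-0.69 0 0.59 0 0 0 0;-0.69 0 0.59 0 0 0 0;-0.69 0 0.59 0 0 0 0",
)

```text
time_s: 3.05
eef_pos: [0.5162, 0.3107, 0.2423]
eef_rot: [0.579, -0.579, 0.406, -0.406]
wrist_force: [0.8, -0.4, 0.3]
opening: 0.001
```

Emit:
apply_moves(
  plan="0 0 0 0 -1 0 0;0 0 0 0 -1 0 0;0 0 0 0 -1 0 0;0 0 0 0 -1 0 0;0 0 0 0 -1 0 0",
)

```text
time_s: 3.55
eef_pos: [0.5158, 0.3088, 0.2422]
eef_rot: [-0.673, 0.674, -0.215, 0.215]
wrist_force: [0.2, 0.4, 0.2]
opening: -0.002
```

Emit:
apply_moves(
  plan="0 0 0 0 -1 0 0;0 0 0 0 -1 0 0;0 0 0 0 -1 0 0;0 0 0 0 -1 0 0;0 0 0 0 -1 0 0",
)

```text
time_s: 4.05
eef_pos: [0.5158, 0.3087, 0.2423]
eef_rot: [0.707, -0.707, 0.007, -0.007]
wrist_force: [0.7, -0.1, -0.3]
opening: 0.0
```

Emit:
apply_moves(
  plan="0 0 0 0 -1 0 0;0 0 0 0 -1 0 0;0 0 0 0 -0.7 0 0;0 0 0 0 0 0 0;0 0 0 0 0 0 0",
)

```text
time_s: 4.55
eef_pos: [0.5158, 0.3087, 0.2423]
eef_rot: [-0.699, 0.699, 0.105, -0.105]
wrist_force: [0.8, -0.6, 0.2]
opening: 0.001
```

```bash
python3 - <<'E'
from bench import ctrl
from h import *
import cv2
np.set_printoptions(precision=4,suppress=True)
k=ctrl.get_calibration("wrist");im=ctrl.camera("wrist")[:,:,::-1].copy()
cv2.imwrite("pics/w1r.png",im)
C=np.array([.4905,.262])
for n,X in dict(cap=[*C,.108],stub=[.5305,.2745,.129],idx=[.4346,.2426,.105]).items():
    p=proj(k,np.array(X));print(n,p);cv2.circle(im,tuple(int(v) for v in p),3,(0,0,255),1)
a=np.radians(129.5)
for r in (.06,.092):
    p=proj(k,np.array([C[0]+r*np.cos(a),C[1]+r*np.sin(a),.092]));print(p);cv2.circle(im,tuple(int(v) for v in p),3,(255,0,0),1)
cv2.imwrite("pics/w1.png",im)
E
```

```text
cap [283.4584 235.4744]
stub [325.1084 243.3433]
idx [226.3994 236.3641]
[261.1003 178.6781]
[247.1721 149.163 ]
```

View pics/w1.png

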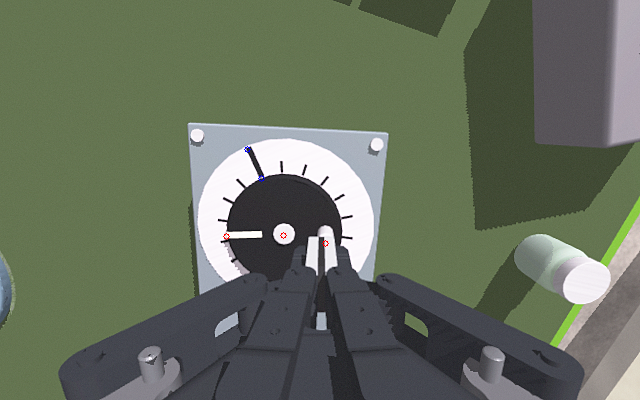

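Emit:
apply_moves(
  plan="0.08 0.7 0 0 0 0 0;0 0.7 0 0 0 0 0;0 0.6 0 0 0 0 0;0 0.37 0 0 0 0 0;0 0 0 0 0 0 0",
)

```text
time_s: 5.1
eef_pos: [0.5173, 0.309, 0.1203]
eef_rot: [-0.699, 0.7, 0.103, -0.107]
wrist_force: [0.5, -0.2, 0.0]
opening: -0.002
```

```bash
python3 - <<'E'
from bench import ctrl
import cv2
o=ctrl.get_obs();print(o["eef_pos"],o["wrist_force"])
im=ctrl.camera("scene")[:,:,::-1]
cv2.imwrite("pics/s2.png",cv2.resize(im[60:210,330:530],None,fx=4,fy=4,interpolation=2))
E
```

```text
[0.51734714 0.30898757 0.12034873] [ 0.47359074 -0.16778993  0.01212793]
```

View pics/s2.png

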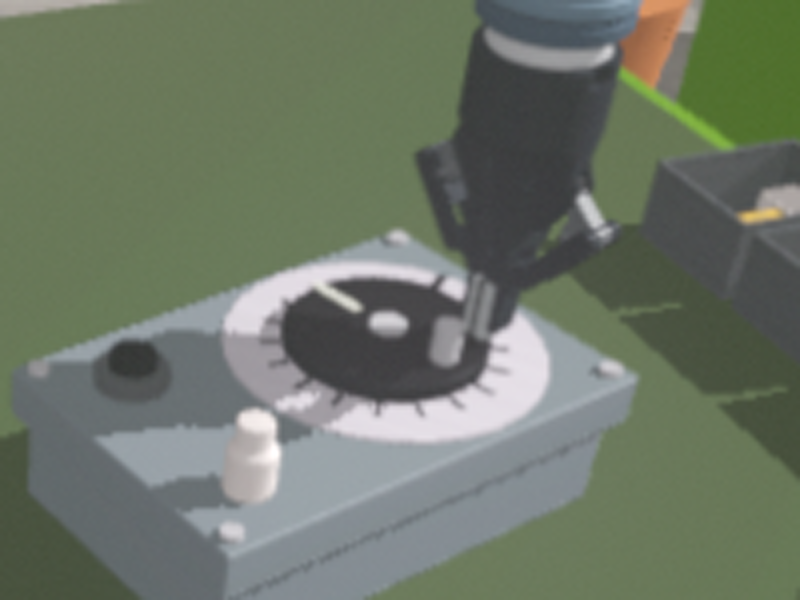

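Emit:
apply_moves(
  plan="0 -0.04 -0.06 0 0 0 0;0.02 0 -0.06 0 0 0 0;0.02 0 -0.06 0 0 0 0;0 0 -0.06 0 0 0 0;0 0 -0.04 0 0 0 0",
)

```text
time_s: 5.65
eef_pos: [0.5261, 0.2967, 0.1263]
eef_rot: [0.699, -0.699, -0.106, 0.105]
wrist_force: [-0.6, -0.7, 0.1]
opening: -0.002
```

Emit:
apply_moves(
  plan="0 0 -0.04 0 0 0 0;0 0 -0.04 0 0 0 0;0 0 -0.04 0 0 0 0;0 0 0 0 0 0 0;0 0 0 0 0 0 0",
)

```text
time_s: 6.15
eef_pos: [0.5277, 0.2917, 0.126]
eef_rot: [0.699, -0.699, -0.106, 0.105]
wrist_force: [1.7, 4.6, -0.2]
opening: 0.003
```

```bash
cat > look.py <<'E'
import sys,cv2
from bench import ctrl
from h import *
from scipy.spatial.transform import Rotation as R
np.set_printoptions(precision=4,suppress=True)
n=sys.argv[1]
o=ctrl.get_obs();q=o["eef_rot"];M=R.from_quat(np.r_[q[1:],q[0]]).as_matrix()
C=np.array([.4905,.262,0]);yaw=np.degrees(np.arctan2(M[1,0],M[0,0]))
print(o["time_s"],o["eef_pos"],"F",o["wrist_force"],"yaw",yaw,"tool tilt",M[:,1],"axis->tcp in tool",M.T@(o["eef_pos"]-C))
im=ctrl.camera("wrist")[:,:,::-1];cv2.imwrite(f"pics/{n}w.png",im)
im=ctrl.camera("scene")[:,:,::-1]
cv2.imwrite(f"pics/{n}s.png",cv2.resize(im[90:210,340:500],None,fx=5,fy=5,interpolation=2))
E
python3 look.py a
```

```text
6.15 [0.5277 0.2917 0.126 ] F [ 1.7497  4.5849 -0.1521] yaw 17.191093091326962 tool tilt [ 0.0008  0.0006 -1.    ] axis->tcp in tool [ 0.0445 -0.1259  0.0174]
```

View pics/as.png

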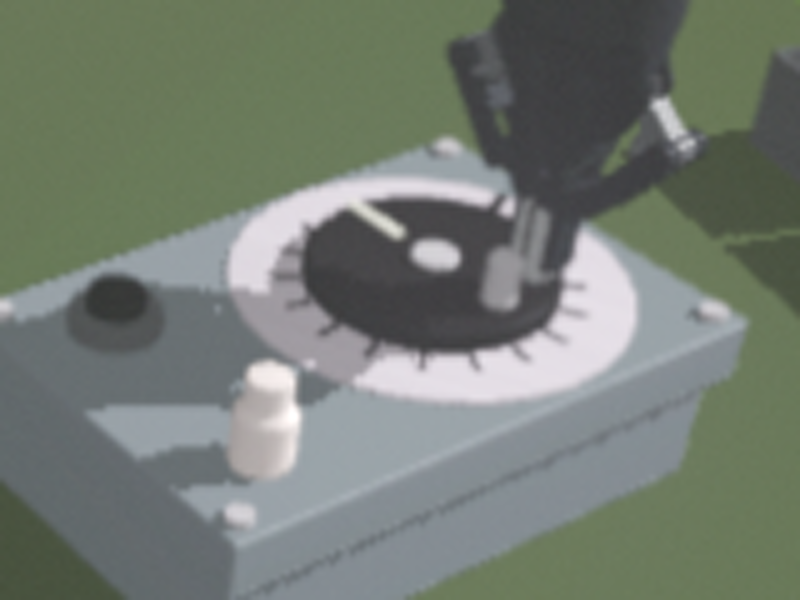

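View pics/aw.png

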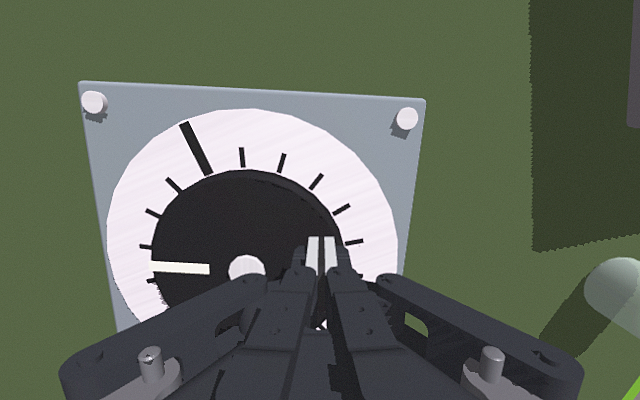

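Emit:
apply_moves(
  plan="0.02 0 -0.053 0 0.5 0 0;0.02 0 -0.053 0 0.5 0 0;0.02 0 -0.053 0 0.5 0 0;0.02 0 -0.053 0 0.5 0 0;0.02 0 -0.053 0 0.5 0 0",
)

```text
time_s: 6.75
eef_pos: [0.5346, 0.2794, 0.1259]
eef_rot: [0.707, -0.707, 0.001, -0.001]
wrist_force: [0.0, 3.8, 1.3]
opening: 0.002
```

```bash
python3 look.py b
```

```text
6.75 [0.5346 0.2794 0.1259] F [0.0318 3.8338 1.314 ] yaw -0.13148038982706464 tool tilt [-0.0003  0.0002 -1.    ] axis->tcp in tool [ 0.044  -0.1259  0.0175]
```

View pics/bw.png

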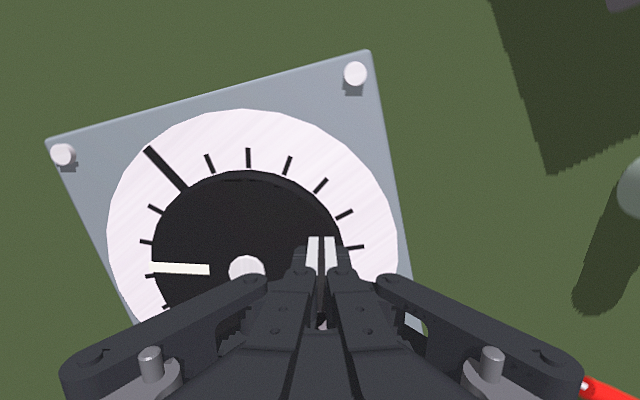

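The dial turns with the tool: the index stays at (150,268) in the wrist view while the long line comes closer, now (147,150)-(187,190). I'll keep going.

Emit:
apply_moves(
  plan="0.02 0 -0.053 0 0.5 0 0;0.02 0 -0.053 0 0.5 0 0;0.02 0 -0.053 0 0.5 0 0;0.02 0 -0.053 0 0.5 0 0;0.02 0 -0.053 0 0.5 0 0",
)

```text
time_s: 7.35
eef_pos: [0.5377, 0.2658, 0.1259]
eef_rot: [0.699, -0.699, 0.106, -0.106]
wrist_force: [-1.9, 4.5, 1.9]
opening: 0.006
```

Emit:
apply_moves(
  plan="0.02 0 -0.053 0 0.5 0 0;0.02 0 -0.053 0 0.5 0 0;0.02 0 -0.053 0 0.5 0 0;0.02 0 -0.053 0 0.5 0 0;0 0 0 0 0 0 0",
)

```text
time_s: 7.85
eef_pos: [0.5375, 0.2541, 0.1258]
eef_rot: [-0.681, 0.682, -0.188, 0.188]
wrist_force: [-0.0, 2.4, 1.1]
opening: 0.0
```

```bash
python3 look.py c; cat >ang.py <<'E'
# measure angle of index & line about axis from wrist pixels -> world planes
import sys
from bench import ctrl
from h import *
E
python3 - <<'E'
import sys;sys.path.insert(0,'.')
from bench import ctrl
k=ctrl.get_calibration("wrist");import pickle;pickle.dump(k,open('kc.pkl','wb'))
E
```

```text
7.85 [0.5375 0.2541 0.1258] F [-0.0263  2.3818  1.1156] yaw -30.88881515655509 tool tilt [-0.0005 -0.0003 -1.    ] axis->tcp in tool [ 0.0443 -0.1258  0.0173]
```

View pics/cw.png

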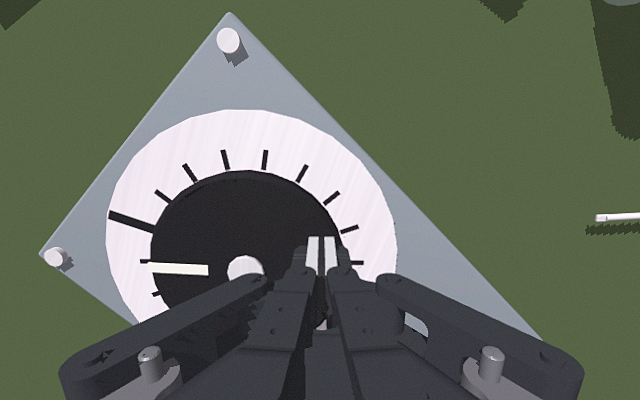

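```bash
cat >ang.py <<'E'
import cv2,sys
from h import *
def ang(k,im,C=np.array([.4905,.262])):
    """rectify dial plane/scale plane to polar; return index and long-line angle (deg)"""
    g=cv2.cvtColor(im,cv2.COLOR_BGR2GRAY).astype(np.float32)
    th=np.radians(np.arange(80,220,.25));out={}
    for n,z,rs in (("index",.105,np.arange(.030,.056,.001)),("line",.092,np.arange(.076,.089,.001))):
        X=np.stack([C[0]+rs[:,None]*np.cos(th),C[1]+rs[:,None]*np.sin(th),z+0*rs[:,None]*th],-1)
        P=np.array([[proj(k,x) for x in row] for row in X]).astype(np.float32)
        v=cv2.remap(g,P[...,0],P[...,1],cv2.INTER_LINEAR)
        inside=(P[...,0]>=0)&(P[...,0]<640)&(P[...,1]>=0)&(P[...,1]<400)
        m=v.mean(0); out[n]=(v,m)
    d=np.degrees(th)
    m=out["index"][1];w=m>0.5*(m.max()+np.median(m));a=d[w]
    m2=out["line"][1];w2=m2<0.5*(m2.min()+np.median(m2));b=d[w2]
    return a,b
E
python3 - <<'E'
import pickle,cv2
from ang import *
k=pickle.load(open('kc.pkl','rb'))
np.set_printoptions(precision=4,suppress=True)
C=np.array([.4905,.262])
for n,p,z in (("ixin",(208,269),.105),("ixout",(148,267),.105),("llin",(153,229),.092),("llout",(110,214),.092)):
    X=plane(k,p,z)[:2]-C;print(n,X,np.hypot(*X),np.degrees(np.arctan2(X[1],X[0])))
print("cap",proj(k,np.array([*C,.108])))
a,b=ang(k,cv2.imread("pics/cw.png"));print(a.min(),a.max(),a.mean(),"|",b.min(),b.max(),b.mean())
E
```

```text
ixin [-0.0194  0.0143] 0.02411084176728471 143.76150152809836
ixout [-0.05    0.0339] 0.06037383699322555 145.87996082365936
llin [-0.0412  0.0514] 0.06586116683058073 128.67292998362862
llout [-0.058   0.0729] 0.09321643946286214 128.5041036167431
cap [246.7408 274.9773]
141.0 150.0 145.5 | 126.75 219.75 192.66483516483515
```

Emit:
apply_moves(
  plan="0.02 0 -0.053 0 0.5 0 0;0.02 0 -0.053 0 0.5 0 0;0.02 0 -0.053 0 0.5 0 0;0.014 0 -0.037 0 0.35 0 0;0 0 0 0 0 0 0",
)

```text
time_s: 8.45
eef_pos: [0.535, 0.2441, 0.1257]
eef_rot: [-0.657, 0.657, -0.263, 0.263]
wrist_force: [0.1, 2.8, 0.6]
opening: 0.002
```

```bash
python3 look.py d; python3 - <<'E'
from bench import ctrl
import pickle,cv2
pickle.dump(ctrl.get_calibration("wrist"),open('kd.pkl','wb'))
im=cv2.imread("pics/dw.png")[100:320,80:420];cv2.imwrite("pics/dz.png",cv2.resize(im,None,fx=2.35,fy=2.35,interpolation=2))
E
```

```text
8.45 [0.535  0.2441 0.1257] F [0.1469 2.8257 0.5929] yaw -43.58417306576802 tool tilt [-0.0001 -0.0001 -1.    ] axis->tcp in tool [ 0.0446 -0.1257  0.0177]
```

View pics/dz.png

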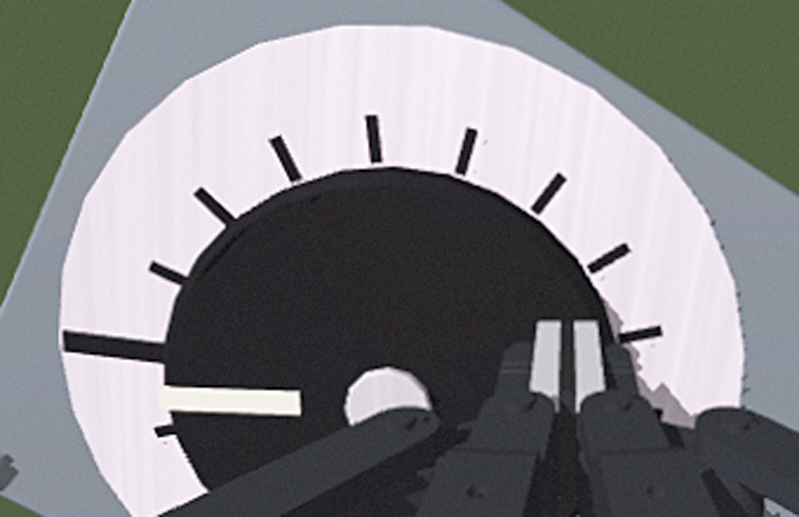

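```bash
python3 - <<'E'
import pickle
from h import *
from scipy.optimize import least_squares
k=pickle.load(open('kd.pkl','rb'));np.set_printoptions(precision=4,suppress=True)
W=lambda u,z:plane(k,(80+(u[0]+.5)/2.35-.5,100+(u[1]+.5)/2.35-.5),z)[:2]
io,ii,lo,li=W((162,397),.105),W((300,404),.105),W((64,341),.092),W((165,352),.092)
ticks=[((372,116),(377,162)),((276,139),(295,180)),((200,190),(232,219)),((152,266),(182,280)),((474,130),(463,173)),((561,178),(539,210)),((627,247),(592,268))]
tk=[(W(a,.092),W(b,.092)) for a,b in ticks]
an=lambda v:np.degrees(np.arctan2(v[1],v[0]))
print("slopes idx",an(io-ii),"line",an(lo-li))
# C from tick outer ends at r=.072 (12mm ticks from .06) with scale angle
f=lambda p:np.r_[[np.hypot(*(a-p[:2]))-p[2] for a,b in tk],[np.hypot(*(lo-p[:2]))-p[2]-.020]]
s=least_squares(f,[.4905,.262,.072]);print(s.x,s.fun)
# angles: all lines spaced 20 deg about C
def g(p):
    r=[]
    for a,b in tk+[(lo,li)]:
        for q in (a,b):
            d=an(q-p[:2])-p[2];r.append(((d+10)%20-10))
    return r
s2=least_squares(g,[.4905,.262,8.6]);print(s2.x,np.abs(s2.fun).max())
for C in (s.x[:2],s2.x[:2]):
    print(C,"idx",an(io-C),an(ii-C),np.hypot(*(io-C)),"line",an(lo-C),an(li-C), "dist from tip",np.hypot(*(io-C-.06*(lo-C)/np.hypot(*(lo-C)))))
E
```

```text
slopes idx 133.45067801948747 line 129.87985102078923
[0.4895 0.2631 0.0725] [ 0.0002 -0.0001  0.     -0.0002  0.0002 -0.0003  0.0001  0.0001]
[0.49   0.2631 8.7801] 0.6566222556627253
[0.4895 0.2631] idx 133.8749111749382 134.5279401900593 0.05861806870755493 line 128.68209128157957 128.1742691339118 dist from tip 0.005547948205189579
[0.49   0.2631] idx 134.24299923769235 135.44523109815088 0.05894680548990856 line 128.93287754635034 128.5331529246513 dist from tip 0.005609509895114504
```

Emit:
apply_moves(
  plan="0.01 0 -0.026 0 0.25 0 0;0.01 0 -0.026 0 0.25 0 0;0.009 0 -0.023 0 0.22 0 0;0 0 0 0 0 0 0;0 0 0 0 0 0 0",
)

```text
time_s: 9.05
eef_pos: [0.5333, 0.2404, 0.1258]
eef_rot: [-0.644, 0.645, -0.291, 0.291]
wrist_force: [1.1, 2.2, 1.0]
opening: -0.002
```

```bash
python3 look.py e; python3 - <<'E'
from bench import ctrl
import pickle,cv2
pickle.dump(ctrl.get_calibration("wrist"),open('ke.pkl','wb'))
im=cv2.imread("pics/ew.png")[100:320,80:420];cv2.imwrite("pics/ez.png",cv2.resize(im,None,fx=2.35,fy=2.35,interpolation=2))
E
```

```text
9.05 [0.5333 0.2404 0.1258] F [1.0572 2.2351 0.9805] yaw -48.59550401305951 tool tilt [-0.0002 -0.0002 -1.    ] axis->tcp in tool [ 0.0445 -0.1258  0.0178]
```

View pics/ez.png

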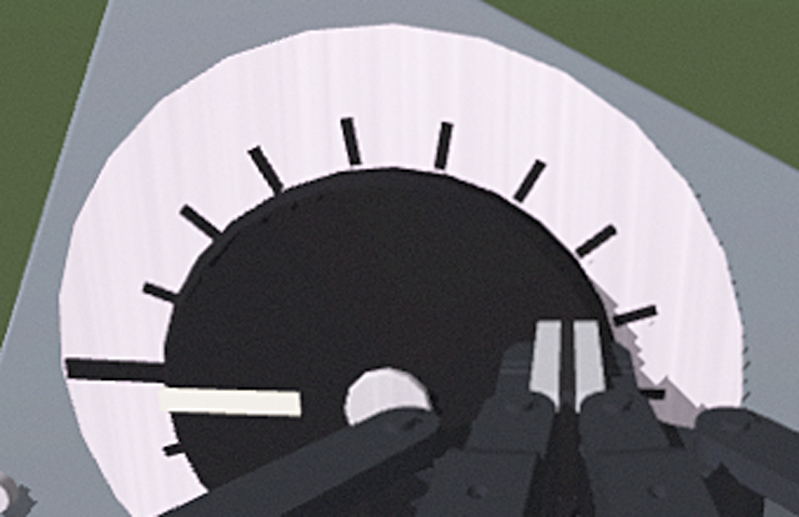

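```bash
python3 - <<'E'
import pickle
from h import *
k=pickle.load(open('ke.pkl','rb'));np.set_printoptions(precision=4,suppress=True)
W=lambda u,z:plane(k,(80+(u[0]+.5)/2.35-.5,100+(u[1]+.5)/2.35-.5),z)[:2]
io,ii,lo,li=W((162,400),.105),W((300,404),.105),W((67,369),.092),W((165,373),.092)
an=lambda v:np.degrees(np.arctan2(v[1],v[0]))
print("slopes idx",an(io-ii),"line",an(lo-li))
for C in ([.4895,.2631],[.4905,.262]):
    C=np.array(C);print(an(io-C),an(ii-C),an(lo-C),an(li-C),np.hypot(*(io-C-.06*(lo-C)/np.hypot(*(lo-C)))))
E
```

```text
slopes idx 129.7713647841616 line 129.083547448357
129.505308448058 129.09641297345337 128.7071201457582 128.55064716174283 0.0014213660961030462
129.5734989086089 129.28769483167795 128.76328414401058 128.63310150432574 0.0009123365335196676
```

Emit:
apply_moves(
  plan="0 0 0.06 0 0 0 0;0 0 0.12 0 0 0 0;0 0 0.12 0 0 0 0;0 -0.7 0 0 0 0 0;0 -0.8 0 0 0 0 0",
)

```text
time_s: 9.65
eef_pos: [0.5436, 0.2502, 0.1994]
eef_rot: [-0.643, 0.646, -0.292, 0.29]
wrist_force: [0.0, 0.6, -0.1]
opening: 0.004
```

```bash
python3 - <<'E'
from bench import ctrl
from h import *
from scipy.spatial.transform import Rotation as R
np.set_printoptions(precision=4,suppress=True)
o=ctrl.get_obs();q=o["eef_rot"];M=R.from_quat(np.r_[q[1:],q[0]]).as_matrix()
print(o["eef_pos"],"to 5cm above button, units:",M.T@(np.array([.478,.108,.113+.011+.04])-o["eef_pos"])/.05)
E
```

```text
[0.5436 0.2502 0.1994] to 5cm above button, units: [ 1.2675  0.7183 -2.8601]
```

Emit:
apply_moves(
  plan="0.32 0 -0.72 0 0 0 0;0.32 0 -0.72 0 0 0 0;0.32 0 -0.71 0 0 0 0;0.31 0 -0.71 0 0 0 0;0 0 0 0 0 0 0",
)

```text
time_s: 10.15
eef_pos: [0.4781, 0.1053, 0.2006]
eef_rot: [-0.643, 0.645, -0.292, 0.292]
wrist_force: [0.7, -0.0, 0.7]
opening: 0.001
```

```bash
python3 - <<'E'
from bench import ctrl
from h import *
import cv2
np.set_printoptions(precision=4,suppress=True)
o=ctrl.get_obs();print(o["eef_pos"])
k=ctrl.get_calibration("wrist");im=ctrl.camera("wrist")[:,:,::-1].copy()
p=proj(k,np.array([.478,.108,.113]));print(p);cv2.circle(im,tuple(int(v) for v in p),3,(0,0,255),1)
cv2.imwrite("pics/f.png",im)
t=ctrl.camera("top")[:,:,::-1];cv2.imwrite("pics/ft.png",cv2.resize(t[170:290,150:310],None,fx=5,fy=5,interpolation=2))
s=ctrl.camera("scene")[:,:,::-1];cv2.imwrite("pics/fs.png",cv2.resize(s[90:210,340:500],None,fx=5,fy=5,interpolation=2))
E
```

```text
[0.4781 0.1053 0.2006]
[319.0473 210.9762]
```

View pics/f.png

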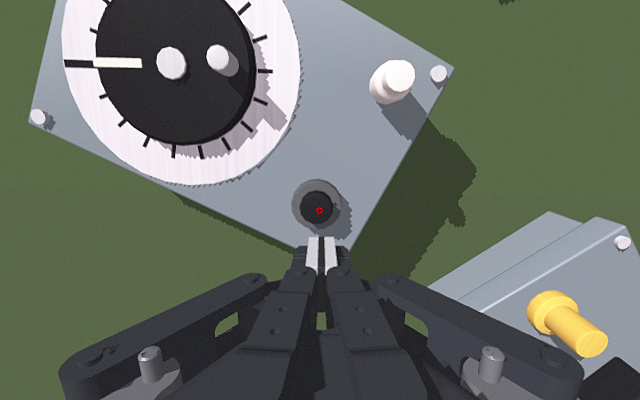

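View pics/ft.png

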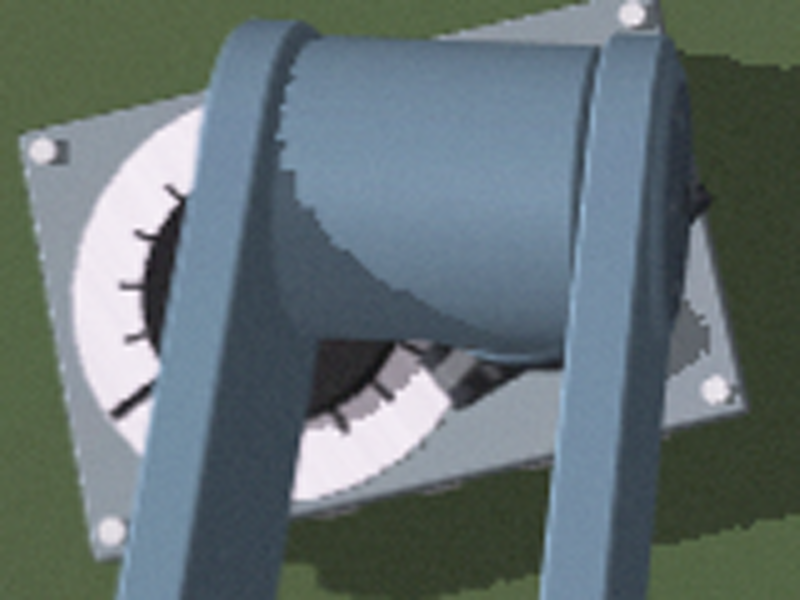

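View pics/fs.png

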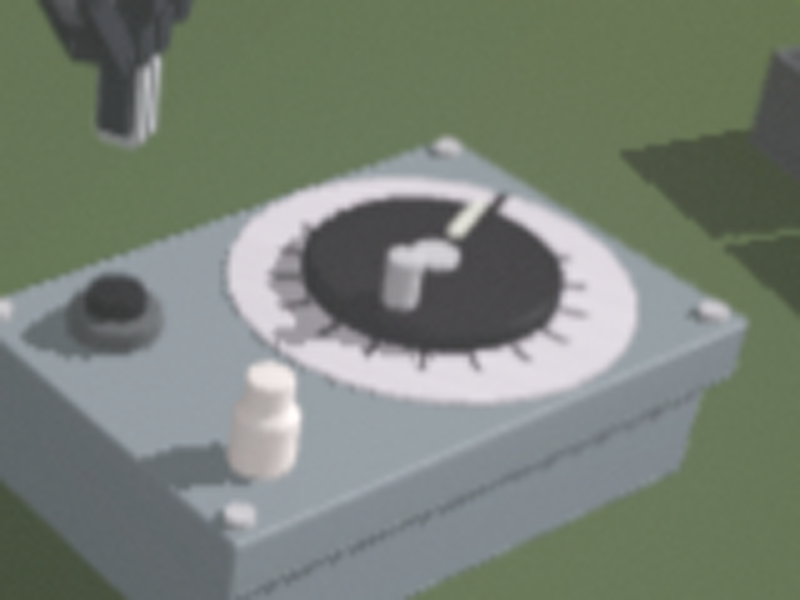

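```bash
python3 - <<'E'
from bench import ctrl
from h import *
from scipy.spatial.transform import Rotation as R
np.set_printoptions(precision=4,suppress=True)
o=ctrl.get_obs();q=o["eef_rot"];M=R.from_quat(np.r_[q[1:],q[0]]).as_matrix()
k=ctrl.get_calibration("wrist");b=plane(k,(317,207),.113);print(b)
# line vs index in this view
an=lambda v:np.degrees(np.arctan2(v[1],v[0]))
io,ii,lo=plane(k,(94,63),.105),plane(k,(142,63),.105),plane(k,(65,64),.092)
C=plane(k,(171,63),.108)[:2];print(C)
for C in (C,[.49,.2625]): print(an(io[:2]-C),an(lo[:2]-C))
t=np.array([(.478+b[0])/2,(.108+b[1])/2,.113+.011]);print(M.T@(t-o["eef_pos"])/.05)
E
```

```text
[0.4814 0.1146 0.113 ]
[0.4922 0.2671]
130.21449645319802 129.1492087791266
125.96749696747408 126.41404967463718
[-0.0488  1.5432  0.0338]
```

Emit:
apply_moves(
  plan="-0.05 0.4 0.055 0 0 0 0;0 0.4 0 0 0 0 0;0 0.3 0 0 0 0 0;0 0.2 0 0 0 0 0;0 0 0 0 0 0 0",
)

```text
time_s: 10.8
eef_pos: [0.4791, 0.1127, 0.1344]
eef_rot: [-0.644, 0.645, -0.292, 0.29]
wrist_force: [-1.0, -0.3, 0.1]
opening: -0.003
```

Emit:
apply_moves(
  plan="0 0.06 0 0 0 0 0;0 0.06 0 0 0 0 0;0 0.05 0 0 0 0 0;0 0.04 0 0 0 0 0;0 0 0 0 0 0 0",
)

```text
time_s: 11.3
eef_pos: [0.4797, 0.1119, 0.1252]
eef_rot: [-0.644, 0.644, -0.291, 0.291]
wrist_force: [0.5, 0.0, 1.6]
opening: 0.005
```

Emit:
apply_moves(
  plan="0.04 0.03 -0.04 0 0 0 0;0 0.03 0 0 0 0 0;0 0 0 0 0 0 0;0 0 0 0 0 0 0;0 0 0 0 0 0 0",
)

```text
time_s: 11.8
eef_pos: [0.4798, 0.109, 0.1225]
eef_rot: [0.644, -0.644, 0.291, -0.291]
wrist_force: [0.5, -0.5, 1.1]
opening: 0.003
```

Emit:
apply_moves(
  plan="0 0.03 0 0 0 0 0;0 0.03 0 0 0 0 0;0 0 0 0 0 0 0;0 0 0 0 0 0 0;0 0 0 0 0 0 0",
)

```text
time_s: 12.3
eef_pos: [0.4798, 0.109, 0.1195]
eef_rot: [0.644, -0.644, 0.291, -0.291]
wrist_force: [0.1, -2.0, 3.4]
opening: -0.001
```

```bash
python3 - <<'E'
from bench import ctrl
import cv2
o=ctrl.get_obs();print(o["eef_pos"],o["wrist_force"])
s=ctrl.camera("scene")[:,:,::-1];cv2.imwrite("pics/gs.png",cv2.resize(s[90:190,320:480],None,fx=5,fy=5,interpolation=2))
E
```

```text
[0.47983412 0.10902654 0.11947175] [ 0.1494783  -1.98640058  3.3836109 ]
```

View pics/gs.png

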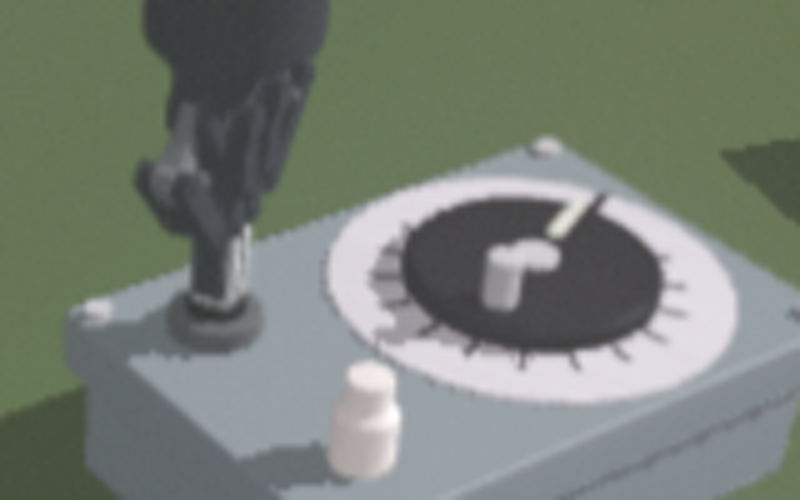

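The fingertip is on the button at about (218,300) in the zoomed picture and pressing at 3.4 N. I'll keep pressing until the force shows the stop.

Emit:
apply_moves(
  plan="0 0.03 0 0 0 0 0;0 0.02 0 0 0 0 0;0 0 0 0 0 0 0;0 0 0 0 0 0 0;0 0 0 0 0 0 0",
)

```text
time_s: 12.85
eef_pos: [0.4799, 0.109, 0.117]
eef_rot: [0.644, -0.644, 0.291, -0.291]
wrist_force: [-0.2, -2.4, 5.4]
opening: 0.002
```

Emit:
apply_moves(
  plan="0 0.02 0 0 0 0 0;0 0.01 0 0 0 0 0;0 0 0 0 0 0 0;0 0 0 0 0 0 0;0 0 0 0 0 0 0",
)

```text
time_s: 13.35
eef_pos: [0.4799, 0.109, 0.1168]
eef_rot: [-0.644, 0.644, -0.291, 0.291]
wrist_force: [-5.3, -1.5, 17.6]
opening: -0.003
```

The force jumped to 17.6 N and the height stopped changing, so the button is against its stop. I'll release it now.

Emit:
apply_moves(
  plan="0 -0.06 0 0 0 0 0;0 -0.1 0 0 0 0 0;0 -0.3 0 0 0 0 0;0 -0.8 0 0 0 0 0;0 -1 0 0 0 0 0",
)

```text
time_s: 13.85
eef_pos: [0.4771, 0.1094, 0.2267]
eef_rot: [-0.644, 0.645, -0.294, 0.289]
wrist_force: [1.3, -0.7, 0.2]
opening: 0.0
```

Emit:
apply_moves(
  plan="0 -0.3 -0.8 0 0 0 0;0 0 -0.9 0 0 0 0;0 0 -0.9 0 0 0 0;0 0 0 0 0 0 0;0 0 0 0 0 0 0",
)

```text
time_s: 14.35
eef_pos: [0.3816, 0.023, 0.2431]
eef_rot: [0.644, -0.644, 0.292, -0.292]
wrist_force: [0.7, -0.5, -0.5]
opening: -0.001
```

```bash
python3 - <<'E'
from bench import ctrl
import cv2
o=ctrl.get_obs();print(o["eef_pos"],o["wrist_force"],o["dq"])
t=ctrl.camera("top")[:,:,::-1];cv2.imwrite("pics/ht.png",cv2.resize(t[170:290,150:310],None,fx=5,fy=5,interpolation=2))
s=ctrl.camera("scene")[:,:,::-1];cv2.imwrite("pics/hs.png",cv2.resize(s[90:210,340:500],None,fx=5,fy=5,interpolation=2))
E
```

```text
[0.38156612 0.02297051 0.24313197] [ 0.66814728 -0.47004951 -0.47272136] [ 0.03106842  0.04020629 -0.03837326 -0.00065692 -0.00593809  0.00567421]
```

View pics/ht.png

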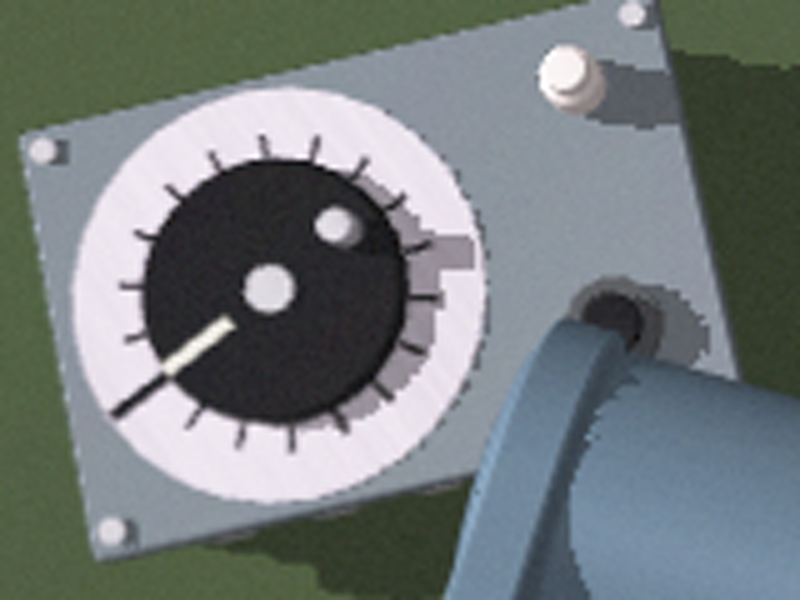

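View pics/hs.png

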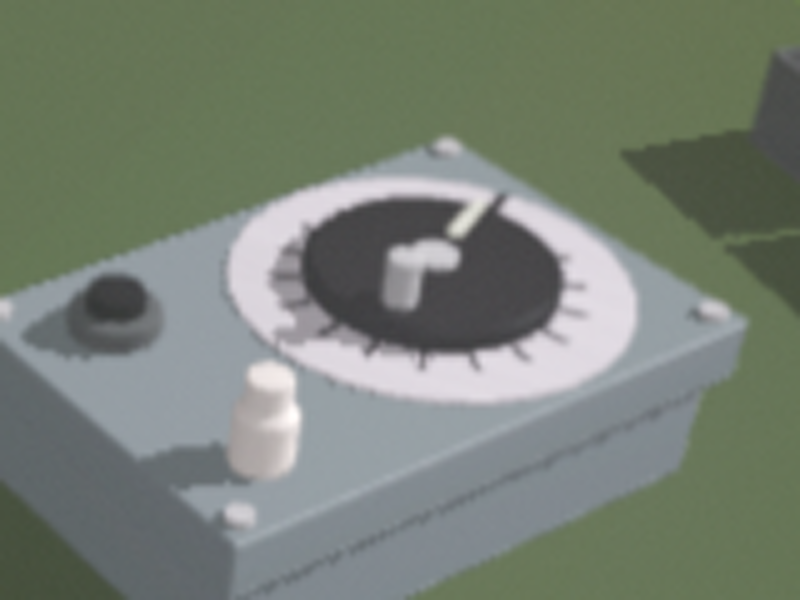

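The top view shows the index end (168,372) meeting the inner end of the long line. The scene view shows the button up at (115,300) as before, and the fuse has not moved.

```bash
python3 -c "
from bench import ctrl
print(ctrl.hand_in())"
```

```text
the job is handed in; nothing more can be done
None
```

The dial is set on the long line, the reset button has been pressed and has sprung back, and the job was handed in at about 14.5 s of the 54 s. No verdict is reported.

- **Dial:** I pushed the stub with the side of the closed fingers, about 69° clockwise seen from above. The wrist force read at most about 5 N. The index ended about 1° (about 1 mm) off the line, measured in the wrist picture. The top and scene pictures taken after the button press still show it on the line.
- **Button:** I pressed it with the closed fingertips. The force rose to about 5 N, then jumped to 17.6 N while the height stopped changing, so the button was at its stop. In the last scene picture it is up again.
- **Loose things:** the fuse looks unmoved in the last top and scene pictures. I did not look at the contactor and bushing again after the first pictures, but the arm only crossed the space near the plain case with the fingertips about 0.23 m above the bench.
- **Disagreements:**
  - The networks' points for the dial axis, index and stub were several centimetres off in both views. I used my own pixel measurements instead.
  - Over the button, the wrist camera's positions were about 4 mm off my two-view measurements, so I aimed with a correction.

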